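# Set the microscope lamp to its third filter by click count

### The arm

A 7-joint arm with a two-finger parallel gripper is mounted at the origin on the work surface. World frame = base frame: x ahead of the robot, y to its left, z up, the work surface at z = 0. Lengths are in m, angles in rad, forces in N, time in s.
With the tool pointing down it reaches from about 0.425 to 0.875 m from the base axis. Payload 4.7 kg.
Tool frame: the origin (TCP) lies on the centre line of the jaws, within the pads' length; the fingertips stand 22 mm ahead of it and the grasp point (between the pads) lies 3 mm ahead of it (arm.tip_reach is the distance from the TCP to the fingertips, in m); y points along the fingers, z is the direction in which the jaws open and shut, and the axes are right-handed (so a half turn about y gives the same grasp; the last joint's range is limited). The gripper opens to 85 mm and grips with 20 to 120 N. Pads are 22 mm wide; open, the fingers measure 114 mm over their backs; the gripper's body (76 mm by 85 mm) begins 54 mm behind the grasp point. The pads swing forward as they close: fully open they stand 13 mm farther back than shut.
Start: joints at [1.303, 0.321, -0.07, 1.45, 0.023, 1.371, -0.057], TCP at [0.181, -0.624, 0.253] pointing down, gripper open.
Joint ranges: [-2.86, 2.86], [-0.3, 2.09], [-1.38, 1.24], [0.06, 2.45], [-1.56, 4.7], [0.09, 2.05], [-2.69, 2.69]. Speed limits (rad/s): [2.57, 2.57, 3.14, 3.14, 3.14, 3.14, 3.14].

### API

Orientations are given as a rotation vector (axis times angle).
In Python, from rig import arm, optics, job gives the robot as it stands.
- The arm moves only by the tool carry_out, never from a script. Its arguments are lists of equal length, an entry for each row: "translation": the shift along the tool's x, y, z each as a share of 2.5 cm, from -1 to 1, a list of three; "twist": the turn, a rotation vector about the tool's x, y, z each as a share of 8 degrees, from -1 to 1, a list of three; "hand": the gripper's target within -1 to 1 (shut at 1, half-way at 0, fully open at -1). A call has 1 to 12 rows; each row shifts and turns the commanded pose from where the row before left it, along the tool's axes as they then stand; what a row does not reach is not made up. A row lasts 1/10 s, in which the tool goes at most 50 mm and 8.59 degrees, less where a joint would pass 70% of its speed; a pose out of reach is approached as far as the arm can. A call with a number of a shift or a turn outside -1 to 1 is refused whole. A call with a gripper value outside its range is refused whole. The fingers move at their own pace and stop on an object; "squeeze" is the grip in N (left out, the last holds). Time passes only in rows, so rows that do not move let the fingers close. It gives the time, the measured TCP pose, the force and the opening at its end, in the units of the state.
- arm.read_state(): the state, without advancing time (a new reading comes with each control period).
- optics.get_image(name): name is "scene" or "top"; returns the picture (480x640x3 uint8, red, green, blue); there is no depth.
- optics.camera_info(name): a dict with "mtx" (3x3 intrinsics, pixels), "position" and "rotation" of the camera in the world. Camera axes: x right, y down, z forward; pixel columns grow to the right and rows downward; lengths in m; the calibration is good to about 2 mm. A picture is of the moment at which its call begins. camera_info takes no time and is no camera call.
- job.close_job(): hands the job in, once; it reports no verdict.
The state is a dict: "clock": time; "joint_positions": joint angles; "dq": joint speeds; "joint_efforts": joint torques, N m; "tool_pos": TCP position; "ee_rot": TCP orientation; "wrist_force": force on the tool from outside, world axes, zero at the start; "moment": the same for the moment, N m; "gripper_width": finger opening in m.
Only numpy, scipy, OpenCV 4.12 (cv2) and the standard library are available. Lean on these libraries where they do the work, as an engineer would, in place of code of your own. Each camera call takes 0.05 s, during which the arm holds its last target. There are 200 camera calls.

### The job

On the microscope lamp, push the red filter lever with a fingertip all the way home to the end marked by the red tick, then push it back the other way one click at a time, letting it rest for a moment in each click, and stop at the third click (the green tick) without going past it. Push gently: do not grip or ram the lever, and leave the bottle, dish, slide box and jar where they stand. Finish with the lever seated in the third click and the hand clear.

Things in the scene. Friction and masses are not known exactly. Their poses are not given: they have to be found in the camera images.
- lamp_housing: Fixed grey box 120 (x) x 290 (y) x 50 mm high; origin: centre of its underside, on the bench. The slide runs on top along its y axis at x = 0, between rails 6 mm high at x = +-20 mm. A black lens collar 82 mm above the bench bridges it at y = 31 to 89 mm. Ticks on top mark the lever's seats: y = -100 mm home (red), -82, -64 (white), -46 third click (broad, green), -28, -10 (white).
- filter_lever (a joint): Lever position along housing +y, m: 0 home (stop at -0.002), clicks at 0.018, 0.036, 0.054 (third), 0.072, 0.090. Sprung ball between ridges: 5 to 7 N pushes the lever out of a seat, resistance fades to nothing at the crest half-way (9 mm on), then it snaps ahead by itself into the next seat and stays. Starts in the first or second click.
- lever_top (a point): Centre of the top face of the red lever, an upright fin 24 mm (housing x) by 12 mm (housing y, the sliding direction). Its top is 105 mm above the bench; it is bare down to 63 mm above the bench, below that is its black foot, 20 mm along y. It lies at housing x = 0, y = -100 mm plus the joint value.
- stain_bottle: Loose amber bottle with a black cap, 42 mm across, 85 mm high; origin at the centre of its underside. Bystander.
- glass_dish: Loose greenish glass dish, 84 mm across, 22 mm high; origin at the centre of its underside. Bystander.
- slide_box: Loose blue box with a white lid, 87 x 62 x 32 mm; origin at the centre of its underside. Bystander.
- cover_jar: Loose clear jar with a white cap, 50 mm across, 55 mm high; origin at the centre of its underside. Bystander.

How it is judged:
On the way, in this order (a step that is already met when the one before it is completed fails the run):
1. the lever is home (value of joint filter_lever below 0.004 m), for 0.2 s.
2. the lever rests in click one (value of joint filter_lever between 0.014 and 0.022 m and velocity of joint filter_lever between -0.02 and 0.02 m/s), for 0.2 s.
3. the lever rests in click two (value of joint filter_lever between 0.032 and 0.04 m and velocity of joint filter_lever between -0.02 and 0.02 m/s), for 0.2 s.
4. the lever rests in click three (value of joint filter_lever between 0.05 and 0.058 m and velocity of joint filter_lever between -0.02 and 0.02 m/s), for 0.2 s.
At the end, for the whole second after the job is handed in: The lever is at rest in the third click (0.054 m, within 4 mm), having been home and then rested at least 0.2 s in the first, second and third click in turn; all four bystanders stand upright within 15 mm of where they stood (all of step 4 and distance of each of stain_bottle, glass_dish, slide_box, cover_jar from where it was at the start of the episode below 0.015 m and angle between each of stain_bottle, glass_dish, slide_box, cover_jar's own z axis and vertical below 0.1 rad); the robot touches nothing.
It fails at once if the lever is carried past the third click (value of joint filter_lever above 0.064 m).
It fails at once if the lever is rammed or gripped (more than 35 N from the fingers) (contact force between the fingers and filter_lever above 35 N).
It fails at once if the bottle, dish, slide box or jar is shoved or lifted (more than 20 mm) (distance of any of stain_bottle, glass_dish, slide_box, cover_jar from where it was at the start of the episode above 0.02 m).
It also fails if it takes over 67 s, if anything falls off the work surface, if the arm or the gripper's body presses on something with over 40 N, if the wrist force passes 120 N, or if a joint passes its speed limit or range.

## Working session

There is one attempt and no reset: what is moved stays moved. The work goes in short steps, Python scripts to look and compute and a tool call to move; the robot and the scene stay as the last step left them, time stands still between calls to the robot, and variables do not carry over. Pictures are saved under pics/ and viewed, about 8 in all and at most 12, crops included, and the job is handed in when it is done.

Besides the shell and the picture viewer there is one more tool, called after "Request:" as name(argument=value, ...) on one line, values as JSON. carry_out: Moves the arm, as the interface text tells. Its arguments: {"type":"object","properties":{"translation":{"type":"array","items":{"type":"array","items":{"type":"number","minimum":-1,"maximum":1}}},"twist":{"type":"array","items":{"type":"array","items":{"type":"number","minimum":-1,"maximum":1}}},"hand":{"type":"array","items":{"type":"number"}},"squeeze":{"type":"number"}},"required":["translation","twist","hand"]}

```bash
mkdir -p pics; python3 - <<'E'
from rig import arm, optics
import cv2, numpy as np
print(arm.read_state()); print(arm.tip_reach)
for n in("scene","top"):
    im=optics.get_image(n); cv2.imwrite(f"pics/{n}0.png",im[:,:,::-1]); print(n,optics.camera_info(n))
E
```

```text
{'clock': 0.0, 'joint_positions': array([ 1.30308932,  0.32180618, -0.0700868 ,  1.45168126,  0.02260914,
        1.37081022, -0.05688562]), 'dq': array([ 6.42046961e-05,  5.48084958e-04, -2.28601441e-04, -1.89198475e-04,
        4.48316778e-04, -7.00476185e-04,  7.50813047e-04]), 'joint_efforts': array([ 8.28609245e-04, -4.93590474e+01, -3.81873334e-01, -3.14335334e+01,
        1.29491472e-02,  1.14022967e-02, -1.68347265e-05]), 'tool_pos': array([ 0.18057252, -0.62389081,  0.25223127]), 'ee_rot': array([-0.29413388,  2.07248239, -2.06854926]), 'wrist_force': array([ 0.32740669,  0.04476146, -0.33741663]), 'moment': array([0.0269273 , 0.02428677, 0.01023485]), 'gripper_width': 0.08547127665200624}
0.022
scene {'mtx': array([[554.87270834,   0.        , 325.57154651],
       [  0.        , 554.87270834, 233.62058718],
       [  0.        ,   0.        ,   1.        ]]), 'position': array([ 1.14749631, -0.34739957,  0.58688024]), 'rotation': array([-2.01314302, -0.91349417,  0.50139552])}
top {'mtx': array([[602.84363218,   0.        , 318.42810134],
       [  0.        , 602.84363218, 234.63228562],
       [  0.        ,   0.        ,   1.        ]]), 'position': array([0.46924873, 0.09868013, 0.94688779]), 'rotation': array([-2.1209076 ,  2.15755294, -0.08981988])}
```

View pics/top0.png

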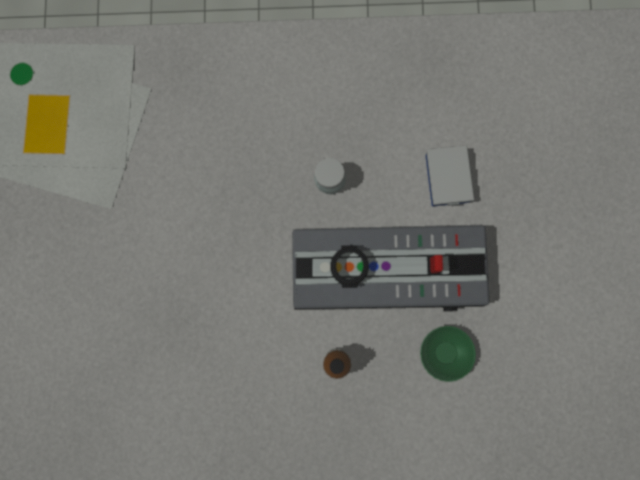

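View pics/scene0.png

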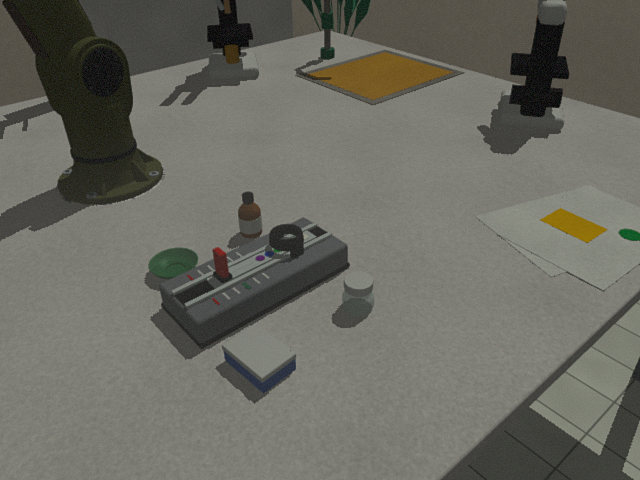

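The top view shows the housing roughly along world y, with red home ticks at (457,240) and (459,290), green ticks at (421,241) and (422,291), and the lever top at about (437,264). The dish is at (448,352), the slide box at (450,176), the bottle at (337,363) and the jar at (329,176). Next I'll locate these in world coordinates.

```bash
cat > h.py <<'E'
from rig import arm, optics
import cv2, numpy as np
from scipy.spatial.transform import Rotation as R
def ray(n,uv,z):
    c=optics.camera_info(n); Rm=R.from_rotvec(c["rotation"]).as_matrix()
    d=Rm@np.linalg.solve(c["mtx"],[uv[0],uv[1],1.]); p=c["position"]
    return p+d*(z-p[2])/d[2]
def proj(n,X):
    c=optics.camera_info(n); Rm=R.from_rotvec(c["rotation"])
    return cv2.projectPoints(np.array(X,float).reshape(-1,3),Rm.inv().as_rotvec(),Rm.inv().apply(-c["position"]),c["mtx"],None)[0][:,0]
def blobs(im,col):
    h=cv2.cvtColor(im,cv2.COLOR_RGB2HSV)
    if col=="red": m=((h[...,0]<7)|(h[...,0]>173))&(h[...,1]>120)&(h[...,2]>60)
    else: m=(abs(h[...,0].astype(int)-70)<22)&(h[...,1]>70)
    m=m.astype(np.uint8); _,_,s,c=cv2.connectedComponentsWithStats(m)
    return [(s[i,4],s[i,:4].tolist(),c[i].round(2)) for i in range(1,len(s)) if s[i,4]>4]
E
python3 - <<'E'
from h import *
im=cv2.imread("pics/top0.png")[:,:,::-1].copy()
for c in("red","green"):
    for b in blobs(im,c):
        if 210<b[2][1]<320: print(c,b,ray("top",b[2],.05).round(4),ray("top",b[2],.105).round(4))
for uv in [(293,229),(486,226),(489,305),(294,308)]: print(uv,ray("top",uv,.05).round(4))
print(R.from_rotvec(arm.read_state()["ee_rot"]).as_matrix().round(3))
cv2.imwrite("pics/crop.png",cv2.resize(im[215:320,370:500,::-1],None,fx=6,fy=5.7,interpolation=cv2.INTER_CUBIC)[:600])
E
```

```text
red (np.int32(18), [456, 235, 2, 10], array([456.44, 239.94])) [ 0.5686 -0.0718  0.05  ] [ 0.5625 -0.0613  0.105 ]
red (np.int32(214), [430, 255, 13, 18], array([436.02, 263.43])) [ 0.5342 -0.0403  0.05  ] [ 0.5303 -0.0318  0.105 ]
red (np.int32(21), [458, 285, 2, 11], array([458.52, 289.76])) [ 0.4949 -0.0717  0.05  ] [ 0.4933 -0.0612  0.105 ]
green (np.int32(29), [418, 236, 4, 10], array([419.86, 240.69])) [ 0.5686 -0.0178  0.05  ] [ 0.5625 -0.0106  0.105 ]
green (np.int32(60), [357, 261, 7, 11], array([360.32, 265.93])) [0.5325 0.0715 0.05  ] [0.5286 0.0732 0.105 ]
green (np.int32(36), [420, 285, 4, 11], array([421.5 , 290.22])) [ 0.4951 -0.0176  0.05  ] [ 0.4935 -0.0105  0.105 ]
(293, 229) [0.5899 0.1713 0.05  ]
(486, 226) [ 0.5886 -0.1162  0.05  ]
(489, 305) [ 0.472  -0.1149  0.05  ]
(294, 308) [0.4719 0.1709 0.05  ]
[[-0.961 -0.001  0.278]
 [-0.278  0.002 -0.961]
 [ 0.    -1.    -0.002]]
```

View pics/crop.png

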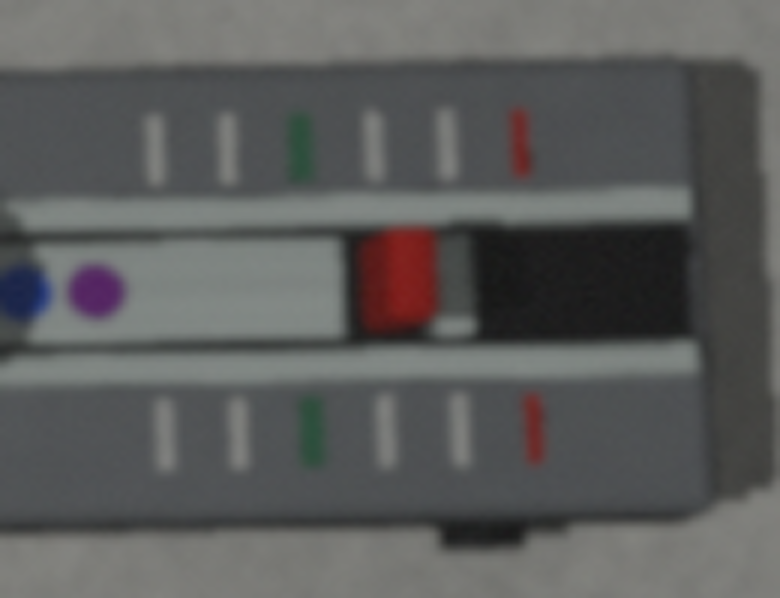

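The housing is square with the world axes, with its origin at about (0.531, 0.0283). The lever is in click two: its top is at y ≈ -0.035, against -0.0357 predicted. I'll swing over on an arc at safe height and shut the fingers on the way.

Request:
carry_out(translation=[[-1,0,0],[-1,0,0],[-1,0,0],[-1,0,0],[-1,0,0],[-1,0,0],[-1,0,0],[-1,0,0],[-1,0,0],[-1,0,0],[-1,0,0],[-1,0,0]], twist=[[0,-0.29,0],[0,-0.29,0],[0,-0.29,0],[0,-0.29,0],[0,-0.29,0],[0,-0.29,0],[0,-0.29,0],[0,-0.29,0],[0,-0.29,0],[0,-0.29,0],[0,-0.29,0],[0,-0.29,0]], hand=[1,1,1,1,1,1,1,1,1,1,1,1], squeeze=40)

```text
clock: 1.3
tool_pos: [0.4423, -0.4794, 0.2534]
ee_rot: [-0.718, 1.769, -1.77]
wrist_force: [0.5, -0.4, -0.0]
gripper_width: 0.0002
```

Request:
carry_out(translation=[[-1,0,0],[-1,0,0],[-1,0,0],[-1,0,0],[-1,0,0],[-1,0,0],[-1,0,0],[-1,0,0],[-1,0,0],[-1,0,0],[-1,0,0],[-1,0,0]], twist=[[0,-0.29,0],[0,-0.29,0],[0,-0.29,0],[0,-0.29,0],[0,-0.29,0],[0,-0.29,0],[0,-0.29,0],[0,-0.29,0],[0,-0.29,0],[0,-0.29,0],[0,-0.29,0],[0,-0.29,0]], hand=[1,1,1,1,1,1,1,1,1,1,1,1])

```text
clock: 2.5
tool_pos: [0.6044, -0.2304, 0.2533]
ee_rot: [-1.044, 1.436, -1.437]
wrist_force: [-0.6, 0.6, 0.2]
gripper_width: 0.0
```

Request:
carry_out(translation=[[-1,0,0],[-1,0,0],[-1,0,0],[0,0,0],[0,0,0]], twist=[[0,-0.75,0],[0,-0.75,0],[0,-0.76,0],[0,0,0],[0,0,0]], hand=[1,1,1,1,1])

```text
clock: 3.0
tool_pos: [0.6197, -0.1582, 0.2534]
ee_rot: [-1.21, 1.209, -1.21]
wrist_force: [0.3, -0.8, 0.3]
gripper_width: -0.0006
```

```bash
cat > st.py <<'E'
from h import *
s=arm.read_state(); M=R.from_rotvec(s["ee_rot"]).as_matrix()
T=np.array([[0,0,1],[-1,0,0],[0,-1,0]])
print(s["clock"],s["tool_pos"].round(4),s["wrist_force"].round(2),s["gripper_width"])
print(M.round(3).tolist(),"twist(8deg units):",(R.from_matrix(M.T@T).as_rotvec(degrees=True)/8).round(3))
E
python3 st.py
```

```text
3.0 [ 0.6197 -0.1582  0.2534] [ 0.3  -0.84  0.28] -0.0005741101420101356
[[-0.0, 0.0, 1.0], [-1.0, -0.001, -0.0], [0.001, -1.0, 0.0]] twist(8deg units): [-0.    -0.002  0.005]
```

Request:
carry_out(translation=[[-0.816,0,-0.4435],[-0.816,0,-0.4435],[-0.816,0,-0.4435],[-0.816,0,-0.4435],[-0.816,0,-0.4435],[-0.816,0,-0.4435],[-0.816,0,-0.4435],[-0.816,0,-0.4435],[0,0,0],[0,0,0]], twist=[[0,0,0],[0,0,0],[0,0,0],[0,0,0],[0,0,0],[0,0,0],[0,0,0],[0,0,0],[0,0,0],[0,0,0]], hand=[1,1,1,1,1,1,1,1,1,1])

```text
clock: 4.0
tool_pos: [0.5309, 0.0045, 0.2536]
ee_rot: [-1.209, 1.209, -1.211]
wrist_force: [0.3, -1.7, -0.0]
gripper_width: 0.0
```

Request:
carry_out(translation=[[0,0.8,0],[0,0.8,0],[0,0.8,0],[0,0.8,0],[0,0.8,0],[0,0.8,0],[0,0.8,0],[0,0.4,0],[0,0.4,0],[0,0,0],[0,0,0]], twist=[[0,0,0],[0,0,0],[0,0,0],[0,0,0],[0,0,0],[0,0,0],[0,0,0],[0,0,0],[0,0,0],[0,0,0],[0,0,0]], hand=[1,1,1,1,1,1,1,1,1,1,1])

```text
clock: 5.1
tool_pos: [0.5315, 0.004, 0.0938]
ee_rot: [-1.208, 1.21, -1.211]
wrist_force: [-0.8, 0.2, -0.9]
gripper_width: -0.0002
```

```bash
python3 st.py; python3 - <<'E'
from h import *
a=optics.get_image("top");b=optics.get_image("scene")
p=cv2.resize(a[190:330,290:500],(600,400));q=cv2.resize(b[150:350,130:400],(540,400))
cv2.imwrite("pics/d1.png",np.vstack([p[:300,:],np.pad(q,((0,0),(0,60),(0,0)))[:300]])[:,:,::-1])
E
```

```text
5.1 [0.5315 0.004  0.0938] [-0.82  0.19 -0.93] -0.00022505457456371838
[[-0.002, 0.001, 1.0], [-1.0, -0.0, -0.002], [0.0, -1.0, 0.001]] twist(8deg units): [-0.005 -0.013  0.   ]
```

View pics/d1.png

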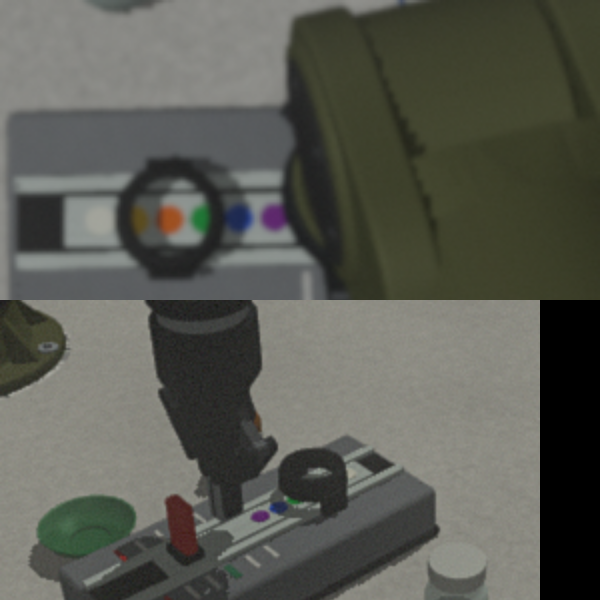

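The fingers are beside the lever on its +y side, about 20 mm clear. The lever is unmoved in click two, and the arm hides it from the top camera, so I'll track it in the scene view. Now pushing gently towards home.

```bash
cat > lev.py <<'E'
from h import *
im=optics.get_image("scene"); cv2.imwrite("pics/last.png",im[:,:,::-1])
b=max((b for b in blobs(im,"red") if 130<b[2][0]<400 and 200<b[2][1]<330),key=lambda b:b[0])
q=np.linspace(-.1,.15,2501); P=proj("scene",[[.531,-.0717+v,.084] for v in q])
top=b[1][:2]
print("lever~",q[np.argmin(abs(P[:,0]-b[2][0]))].round(4),b, "tick px green/red", proj("scene",[[.531,-.0177,.084],[.531,-.0717,.084]]).round(1).tolist())
E
python3 lev.py; python3 -c "
from h import *
im=cv2.imread('pics/scene0.png')[:,:,::-1].copy()
print(max(blobs(im,'red'),key=lambda b:b[0]))"
```

```text
lever~ 0.0378 (np.int32(261), [213, 248, 16, 29], array([220.62, 263.  ])) tick px green/red [[229.7, 256.7], [198.6, 271.2]]
(np.int32(196), [213, 247, 16, 30], array([220.36, 261.2 ]))
```

Request:
carry_out(translation=[[0.2,0,0],[0.2,0,0],[0.2,0,0],[0.1,0,0],[0.1,0,0],[0.1,0,0],[0.1,0,0],[0.1,0,0],[0.1,0,0],[0.1,0,0],[0.1,0,0],[0,0,0]], twist=[[0,0,0],[0,0,0],[0,0,0],[0,0,0],[0,0,0],[0,0,0],[0,0,0],[0,0,0],[0,0,0],[0,0,0],[0,0,0],[0,0,0]], hand=[1,1,1,1,1,1,1,1,1,1,1,1])

```text
clock: 6.45
tool_pos: [0.531, -0.0318, 0.0932]
ee_rot: [-1.209, 1.21, -1.211]
wrist_force: [0.6, -0.3, -0.3]
gripper_width: 0.0002
```

```bash
python3 st.py; python3 lev.py
```

```text
6.45 [ 0.531  -0.0318  0.0932] [ 0.64 -0.31 -0.31] 0.00023953652227800848
[[-0.002, -0.0, 1.0], [-1.0, -0.001, -0.002], [0.001, -1.0, -0.0]] twist(8deg units): [ 0.001 -0.013  0.008]
lever~ 0.0251 (np.int32(277), [206, 252, 15, 29], array([213.34, 265.87])) tick px green/red [[229.7, 256.7], [198.6, 271.2]]
```

Request:
carry_out(translation=[[0,0,0],[0,0,0],[0,0,0]], twist=[[0,0,0],[0,0,0],[0,0,0]], hand=[1,1,1])

```text
clock: 6.8
tool_pos: [0.531, -0.0313, 0.0933]
ee_rot: [-1.209, 1.21, -1.211]
wrist_force: [0.6, 0.2, -0.3]
gripper_width: 0.0004
```

```bash
python3 st.py; python3 lev.py
```

```text
6.8 [ 0.531  -0.0313  0.0933] [ 0.6   0.19 -0.28] 0.0003901878652644661
[[-0.002, -0.0, 1.0], [-1.0, -0.0, -0.002], [0.0, -1.0, -0.0]] twist(8deg units): [ 0.    -0.014  0.003]
lever~ 0.0194 (np.int32(280), [203, 253, 15, 29], array([210.05, 267.04])) tick px green/red [[229.7, 256.7], [198.6, 271.2]]
```

The first snap towards home worked: the camera shows about 0.018, allowing for a +1.6 mm bias. Continuing.

Request:
carry_out(translation=[[0.08,0,0],[0.08,0,0],[0.08,0,0],[0.08,0,0],[0.08,0,0],[0.08,0,0],[0.08,0,0],[0.08,0,0],[0.08,0,0],[0.08,0,0],[0.08,0,0],[0,0,0]], twist=[[0,0,0],[0,0,0],[0,0,0],[0,0,0],[0,0,0],[0,0,0],[0,0,0],[0,0,0],[0,0,0],[0,0,0],[0,0,0],[0,0,0]], hand=[1,1,1,1,1,1,1,1,1,1,1,1])

```text
clock: 8.05
tool_pos: [0.5309, -0.0544, 0.0933]
ee_rot: [-1.208, 1.211, -1.212]
wrist_force: [0.2, -1.0, -0.4]
gripper_width: -0.0002
```

Request:
carry_out(translation=[[0,0,0],[0,0,0],[0,0,0],[0,0,0]], twist=[[0,0,0],[0,0,0],[0,0,0],[0,0,0]], hand=[1,1,1,1])

```text
clock: 8.45
tool_pos: [0.5309, -0.0529, 0.0933]
ee_rot: [-1.209, 1.21, -1.21]
wrist_force: [0.7, -0.2, -0.2]
gripper_width: 0.0002
```

```bash
python3 st.py; python3 lev.py
```

```text
8.45 [ 0.5309 -0.0529  0.0933] [ 0.66 -0.18 -0.19] 0.0002190110596183481
[[-0.001, 0.0, 1.0], [-1.0, -0.0, -0.001], [0.0, -1.0, 0.0]] twist(8deg units): [-0.    -0.011  0.001]
lever~ 0.0015 (np.int32(293), [192, 257, 16, 31], array([199.53, 272.14])) tick px green/red [[229.7, 256.7], [198.6, 271.2]]
```

Lever home, at about 0.000. Now I'll back off, lift over it and come down on the -y side.

Request:
carry_out(translation=[[-0.3,0,0],[0,-0.8,0],[0,-0.8,0],[0,-0.8,0],[0,0,0],[0.7,0,0],[0.7,0,0],[0.8,0,0],[0,0,0],[0,0,0]], twist=[[0,0,0],[0,0,0],[0,0,0],[0,0,0],[0,0,0],[0,0,0],[0,0,0],[0,0,0],[0,0,0],[0,0,0]], hand=[1,1,1,1,1,1,1,1,1,1])

```text
clock: 9.5
tool_pos: [0.5305, -0.0999, 0.1525]
ee_rot: [-1.208, 1.212, -1.21]
wrist_force: [0.0, 1.3, 1.3]
gripper_width: -0.0001
```

```bash
python3 st.py; python3 lev.py
```

```text
9.5 [ 0.5305 -0.0999  0.1525] [0.02 1.28 1.32] -7.161409399954897e-05
[[-0.002, -0.001, 1.0], [-1.0, 0.001, -0.002], [-0.001, -1.0, -0.001]] twist(8deg units): [ 0.008 -0.016 -0.007]
lever~ 0.0014 (np.int32(273), [192, 257, 16, 31], array([199.48, 271.23])) tick px green/red [[229.7, 256.7], [198.6, 271.2]]
```

Request:
carry_out(translation=[[0,0.8,0],[0,0.8,0],[0,0.5,0],[0,0.26,0],[0,0,0],[0,0,0]], twist=[[0,0,0],[0,0,0],[0,0,0],[0,0,0],[0,0,0],[0,0,0]], hand=[1,1,1,1,1,1])

```text
clock: 10.15
tool_pos: [0.5314, -0.1002, 0.0949]
ee_rot: [-1.208, 1.209, -1.211]
wrist_force: [-0.3, 0.2, -0.2]
gripper_width: 0.0003
```

Request:
carry_out(translation=[[-0.08,0,0],[-0.08,0,0],[-0.08,0,0],[-0.08,0,0],[-0.08,0,0],[-0.08,0,0],[-0.08,0,0],[-0.08,0,0],[-0.08,0,0],[-0.08,0,0],[-0.04,0,0],[0,0,0]], twist=[[0,0,0],[0,0,0],[0,0,0],[0,0,0],[0,0,0],[0,0,0],[0,0,0],[0,0,0],[0,0,0],[0,0,0],[0,0,0],[0,0,0]], hand=[1,1,1,1,1,1,1,1,1,1,1,1])

```text
clock: 11.35
tool_pos: [0.5309, -0.0793, 0.0944]
ee_rot: [-1.208, 1.211, -1.21]
wrist_force: [0.1, -1.2, 1.4]
gripper_width: -0.0
```

Request:
carry_out(translation=[[0,0,0],[0,0,0],[0,0,0],[0,0,0]], twist=[[0,0,0],[0,0,0],[0,0,0],[0,0,0]], hand=[1,1,1,1])

```text
clock: 11.75
tool_pos: [0.5309, -0.0789, 0.0942]
ee_rot: [-1.208, 1.21, -1.21]
wrist_force: [-0.1, -0.5, -0.3]
gripper_width: -0.0001
```

```bash
python3 st.py; python3 lev.py
```

```text
11.75 [ 0.5309 -0.0789  0.0942] [-0.1  -0.55 -0.27] -0.00011280854605332346
[[-0.001, -0.0, 1.0], [-1.0, 0.001, -0.001], [-0.001, -1.0, -0.0]] twist(8deg units): [ 0.    -0.009 -0.005]
lever~ 0.016 (np.int32(168), [203, 260, 11, 25], array([208.07, 272.21])) tick px green/red [[229.7, 256.7], [198.6, 271.2]]
```

```bash
python3 -c "
import cv2
im=cv2.imread('pics/last.png');cv2.imwrite('pics/v5.png',cv2.resize(im[200:340,150:330],(720,560)))"
```

```text
(no output)
```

View pics/v5.png

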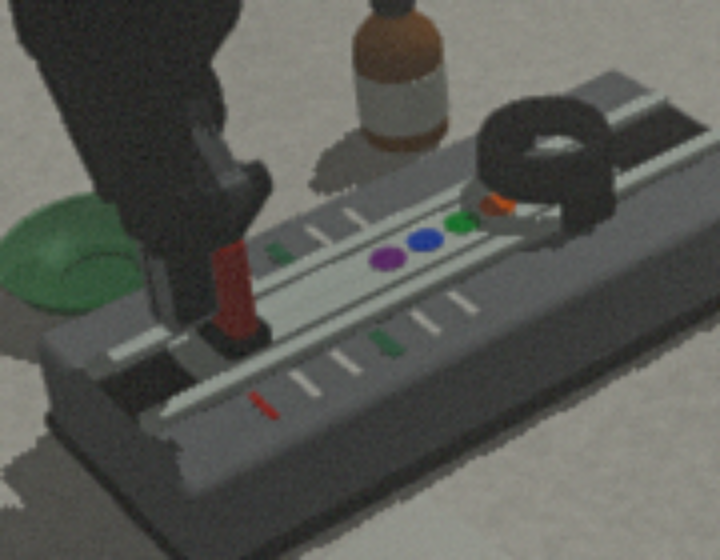

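```bash
python3 - <<'E'
from h import *
for v in (0,.009,.0115,.018):
    y=-.0717+v
    print(v,proj("scene",[[.543,y-.006,.064],[.543,y+.006,.064],[.543,y+.006,.085],[.543,y-.010,.058],[.543,y+.010,.058]]).round(1).tolist())
print(proj("scene",[[.546,-.0679,.072],[.531+.037,-.0717,.05],[.531+.037,-.0537,.05]]).round(1).tolist())
im=optics.get_image("scene")
for r in (268,272,276,280): print(r,[(c,*im[r,c]) for c in range(200,220)] if 0 else im[r,198:222,0].tolist(), im[r,198:222,1].tolist())
E
```

```text
0 [[201.1, 287.3], [208.2, 283.9], [206.3, 272.8], [199.3, 291.6], [211.0, 285.9]]
0.009 [[206.4, 284.8], [213.4, 281.4], [211.6, 270.3], [204.6, 289.0], [216.2, 283.3]]
0.0115 [[207.9, 284.0], [214.9, 280.7], [213.1, 269.6], [206.1, 288.3], [217.7, 282.6]]
0.018 [[211.7, 282.2], [218.6, 278.8], [216.9, 267.8], [209.9, 286.5], [221.3, 280.8]]
[[207.2, 281.3], [214.7, 301.1], [225.2, 295.8]]
268 [35, 45, 40, 35, 47, 73, 78, 75, 80, 75, 74, 79, 73, 73, 91, 89, 84, 84, 87, 111, 128, 138, 142, 142] [33, 44, 39, 39, 48, 56, 40, 36, 43, 28, 36, 38, 39, 37, 59, 93, 86, 88, 90, 114, 134, 146, 149, 147]
272 [40, 37, 45, 39, 36, 45, 74, 80, 79, 77, 74, 74, 76, 72, 85, 135, 144, 131, 101, 81, 84, 96, 126, 134] [35, 39, 45, 38, 40, 46, 46, 43, 40, 41, 27, 31, 38, 35, 54, 145, 153, 136, 105, 87, 87, 98, 132, 138]
276 [45, 37, 36, 37, 43, 39, 60, 76, 77, 80, 81, 74, 74, 73, 71, 100, 136, 141, 137, 137, 137, 135, 138, 131] [44, 40, 41, 38, 40, 43, 59, 39, 37, 39, 45, 37, 35, 33, 29, 68, 149, 148, 145, 143, 144, 143, 146, 139]
280 [47, 60, 60, 55, 44, 68, 73, 73, 73, 79, 75, 82, 73, 74, 76, 76, 60, 50, 92, 130, 136, 134, 136, 135] [49, 62, 62, 59, 46, 40, 34, 34, 28, 45, 33, 36, 37, 34, 36, 32, 41, 54, 98, 136, 142, 142, 142, 140]
```

The right edge puts the lever at about 0.0095, balanced on the crest and still touching the finger, so the centroid estimate was off from occlusion. I'll nudge it a little further and measure by the right edge instead.

```bash
cat > lev.py <<'E'
from h import *
im=optics.get_image("scene"); cv2.imwrite("pics/last.png",im[:,:,::-1])
h=im[...,0].astype(int)-im[...,1]>22
h[:235]=0; h[295:]=0; h[:,:180]=0; h[:,245:]=0   # lens discs lie to the right
n,l,s,c=cv2.connectedComponentsWithStats(h.astype(np.uint8)); h=l==1+np.argmax(s[1:,4])
q=np.arange(-.01,.08,.0002); out=[]
z=np.linspace(.068,.084,9)
best=[]
for v in q:
    P=proj("scene",[[.543,-.0717+v+.006,zz] for zz in z]); e=[]
    for u,r in P:
        cs=np.where(h[int(round(r))])[0]
        e.append(cs.max()+.5-u if len(cs) else 99)
    best.append(abs(np.median(e)))
print("lever edge est",q[np.argmin(best)].round(4),min(best))
E
python3 lev.py
```

```text
lever edge est 0.01 0.007133976968077604
```

Request:
carry_out(translation=[[-0.04,0,0],[-0.04,0,0],[0,0,0],[0,0,0],[0,0,0],[0,0,0],[0,0,0]], twist=[[0,0,0],[0,0,0],[0,0,0],[0,0,0],[0,0,0],[0,0,0],[0,0,0]], hand=[1,1,1,1,1,1,1])

```text
clock: 12.6
tool_pos: [0.5309, -0.0775, 0.0943]
ee_rot: [-1.208, 1.21, -1.21]
wrist_force: [0.1, -0.1, 0.1]
gripper_width: 0.0001
```

```bash
python3 st.py; python3 lev.py
```

```text
12.6 [ 0.5309 -0.0775  0.0943] [ 0.08 -0.12  0.09] 8.027894595736296e-05
[[-0.002, 0.0, 1.0], [-1.0, -0.0, -0.002], [0.0, -1.0, 0.0]] twist(8deg units): [-0.    -0.012  0.   ]
lever edge est 0.0176 0.0521547433837668
```

Seated in click one (0.0176). The next click needs the finger one pitch further, 18 mm plus a small margin.

Request:
carry_out(translation=[[-0.08,0,0],[-0.08,0,0],[-0.08,0,0],[-0.08,0,0],[-0.08,0,0],[-0.08,0,0],[-0.08,0,0],[-0.08,0,0],[-0.06,0,0],[-0.04,0,0],[0,0,0],[0,0,0]], twist=[[0,0,0],[0,0,0],[0,0,0],[0,0,0],[0,0,0],[0,0,0],[0,0,0],[0,0,0],[0,0,0],[0,0,0],[0,0,0],[0,0,0]], hand=[1,1,1,1,1,1,1,1,1,1,1,1])

```text
clock: 13.85
tool_pos: [0.5309, -0.0581, 0.0943]
ee_rot: [-1.208, 1.21, -1.209]
wrist_force: [0.4, 0.1, 0.6]
gripper_width: 0.0001
```

Request:
carry_out(translation=[[0,0,0],[0,0,0],[0,0,0],[0,0,0]], twist=[[0,0,0],[0,0,0],[0,0,0],[0,0,0]], hand=[1,1,1,1])

```text
clock: 14.25
tool_pos: [0.5309, -0.059, 0.0943]
ee_rot: [-1.208, 1.21, -1.21]
wrist_force: [-0.1, -0.8, -0.6]
gripper_width: -0.0001
```

```bash
python3 st.py; python3 lev.py
```

```text
14.25 [ 0.5309 -0.059   0.0943] [-0.09 -0.78 -0.6 ] -0.00010949831475328787
[[-0.002, -0.0, 1.0], [-1.0, -0.0, -0.002], [0.0, -1.0, -0.0]] twist(8deg units): [ 0.    -0.012  0.   ]
lever edge est 0.0362 0.04544198795235843
```

Seated in click two (0.0362). One more 18 mm.

Request:
carry_out(translation=[[-0.08,0,0],[-0.08,0,0],[-0.08,0,0],[-0.08,0,0],[-0.08,0,0],[-0.08,0,0],[-0.08,0,0],[-0.08,0,0],[-0.05,0,0],[-0.03,0,0],[0,0,0],[0,0,0]], twist=[[0,0,0],[0,0,0],[0,0,0],[0,0,0],[0,0,0],[0,0,0],[0,0,0],[0,0,0],[0,0,0],[0,0,0],[0,0,0],[0,0,0]], hand=[1,1,1,1,1,1,1,1,1,1,1,1])

```text
clock: 15.5
tool_pos: [0.531, -0.0402, 0.0943]
ee_rot: [-1.208, 1.21, -1.209]
wrist_force: [0.3, -0.3, -0.4]
gripper_width: -0.0
```

Request:
carry_out(translation=[[0,0,0],[0,0,0],[0,0,0],[0,0,0]], twist=[[0,0,0],[0,0,0],[0,0,0],[0,0,0]], hand=[1,1,1,1])

```text
clock: 15.9
tool_pos: [0.531, -0.041, 0.0943]
ee_rot: [-1.208, 1.21, -1.21]
wrist_force: [-0.7, -0.0, -0.8]
gripper_width: -0.0003
```

```bash
python3 st.py; python3 lev.py
```

```text
15.9 [ 0.531  -0.041   0.0943] [-0.66 -0.05 -0.77] -0.0003402038137599221
[[-0.002, 0.0, 1.0], [-1.0, -0.0, -0.002], [0.0, -1.0, 0.0]] twist(8deg units): [-0.    -0.012  0.   ]
lever edge est 0.0542 0.04404391681470088
```

Click three (0.0542). Backing off towards -y, then up and away.

Request:
carry_out(translation=[[0.3,0,0],[0.3,0,0],[0,-0.8,0],[0,-0.8,0],[0,-0.8,0],[0,-0.8,0],[0,-0.8,0],[0,-0.8,0],[0,0,0]], twist=[[0,0,0],[0,0,0],[0,0,0],[0,0,0],[0,0,0],[0,0,0],[0,0,0],[0,0,0],[0,0,0]], hand=[1,1,1,1,1,1,1,1,1])

```text
clock: 16.85
tool_pos: [0.5326, -0.0569, 0.2171]
ee_rot: [-1.205, 1.207, -1.215]
wrist_force: [0.2, 0.1, 0.6]
gripper_width: -0.0001
```

Request:
carry_out(translation=[[1,0,0],[1,0,0],[1,0,0],[1,0,0],[1,0,0],[1,0,0],[1,0,0],[1,0,0],[1,0,0],[1,0,0],[0,0,0],[0,0,0]], twist=[[0,0,0],[0,0,0],[0,0,0],[0,0,0],[0,0,0],[0,0,0],[0,0,0],[0,0,0],[0,0,0],[0,0,0],[0,0,0],[0,0,0]], hand=[1,1,1,1,1,1,1,1,1,1,1,1])

```text
clock: 18.05
tool_pos: [0.5297, -0.3066, 0.213]
ee_rot: [-1.208, 1.214, -1.21]
wrist_force: [1.1, 0.4, 0.0]
gripper_width: -0.0001
```

```bash
python3 st.py; python3 lev.py; python3 -c "
from h import *
im=optics.get_image('top');cv2.imwrite('pics/end.png',im[:,:,::-1])"
```

```text
18.05 [ 0.5297 -0.3066  0.213 ] [1.11 0.41 0.  ] -8.85716473587733e-05
[[-0.003, -0.002, 1.0], [-1.0, 0.001, -0.003], [-0.001, -1.0, -0.002]] twist(8deg units): [ 0.011 -0.025 -0.01 ]
lever edge est 0.0538 0.027176655037607134
```

View pics/end.png

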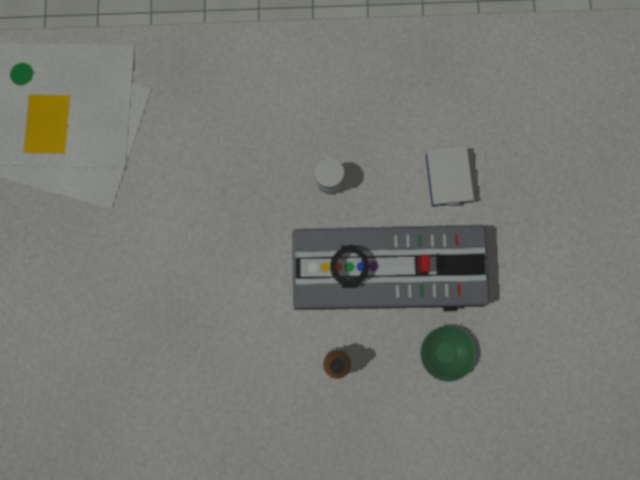

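View pics/last.png

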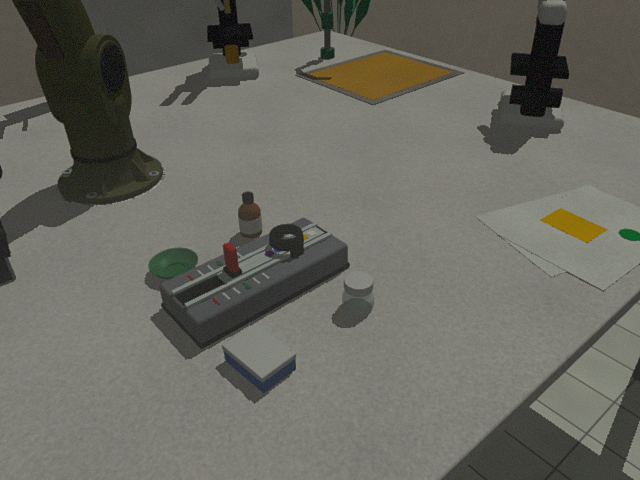

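The lever stands at the green ticks (top view, about (424,264)). The bottle (337,363), dish (448,352), box (450,176) and jar (329,176) have not moved, and the hand is clear.

```bash
python3 -c "
from rig import job; print(job.close_job())"
```

```text
the job is handed in; nothing more can be done
None
```

The lever is in the third click, the hand is clear, and I handed the job in at about 18 s on the robot's clock. No verdict was reported.

- **Route:** The lever started in click two. I pushed it home with the shut fingertips, lifted over it, and pushed it back one click at a time. It rested at least 0.2 s in each click.
- **Lever position:** The camera put it at about 0.000 m at home, then 0.0176 m, 0.0362 m and 0.0542 m in the three clicks. After I withdrew it read 0.0538 m, and the target is 0.054 m.
- **Bystanders:** The bottle, dish, slide box and jar are at the same pixel positions as at the start.
- **Forces:** The wrist force was under 2 N at every reading. I read it only at the end of each move, so I did not see the peak force on the lever.

One check disagreed on the way. During the first click back, my first lever estimate (the centroid of the red area) read 0.016 m because the finger hid part of the lever. Its edge showed it balanced on the crest at about 0.010 m. A further 2 mm nudge seated it, and I used the edge measurement from then on.

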